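# Lever up the focimeter foot onto its safety bolt

### The arm

A 6-joint arm with a two-finger parallel gripper is mounted at the origin on the work surface. World frame = base frame: x ahead of the robot, y to its left, z up, the work surface at z = 0. Lengths are in m, angles in degrees, forces in N, time in s.
With the tool pointing down it reaches from about 0.275 to 0.875 m from the base axis. Payload 12.5 kg.
Tool frame: the origin (TCP) lies midway between the tips of the shut fingers; the grasp point (between the pads) lies robot.hold_point_z behind it (robot.hold_point_z is the distance from the TCP to the grasp point, in m); z points along the fingers, y is the line along which they close (so a half turn about z gives the same grasp; the last joint's range is limited). The gripper opens to 85 mm and grips with 20 to 120 N. Pads are 22 mm wide; open, the fingers measure 114 mm over their backs; the gripper's body (76 mm by 85 mm) begins 54 mm behind the grasp point. The pads swing forward as they close: fully open they stand 13 mm farther back than shut.
Start: joints at [68.148, 20.094, 94.641, -0, 65.266, -4.847], TCP at [0.161, 0.526, 0.231] pointing down, gripper open.
Joint ranges: [-157.81, 157.81], [-45, 120.19], [0.68, 151.7], [-89.99, 269.99], [4.06, 180], [-164.3, 164.3]. Speed limits (degrees/s): [127.2, 127.2, 159.86, 180, 180, 180].

### API

Orientations are given as a 3x3 rotation matrix whose columns are the frame's x, y, z axes.
In Python, from bench import robot gives the robot as it stands.
- The arm moves only by the tool apply_moves, never from a script. Its argument "moves" is a list that holds one entry, the list of rows, each a list of 7 numbers: the turn, a rotation vector about the tool's x, y, z in rad, then the shift along the tool's x, y, z in cm, then the opening, from 0 (shut) to 1 (fully open). In form: [[[rx, ry, rz, tx, ty, tz, hand], ...]]. A call has 1 to 12 rows; each row is the pose to reach, as a shift and turn from the pose commanded when the call began, along the tool's axes at that moment; what a row does not reach only later rows make up. A row lasts 1/12 s, in which the tool goes at most 41.7 mm and 7.16 degrees, less where a joint would pass 70% of its speed; a pose out of reach is approached as far as the arm can. A call with a gripper value outside its range is refused whole. The fingers move at their own pace and stop on an object; "squeeze" is the grip in N (left out, the last holds). Time passes only in rows, so rows that repeat a pose let the fingers close. It gives the time, the measured TCP pose, the force, the opening and the grip force at its end, in the units of the state.
- robot.get_obs(): the state, without advancing time (a new reading comes with each control period).
- robot.get_image(name): name is "side" or "top"; returns a dict with "color" (384x512x3 uint8, blue, green, red), "fovy" (degrees; the focal length in pixels is half the picture's height over the tangent of half this angle, whatever the lens; pixels are square), "cx", "cy" (the principal point, pixels), "view" (4x4, takes a point from world to camera coordinates). Camera axes: x right, y down, z forward; pixel columns grow to the right and rows downward; lengths in m; the calibration is good to about 2 mm. A picture is of the moment at which its call begins. There is no depth.
- robot.job_done(): hands the job in; it is judged then, once.
Trained networks look in a picture, given as the dict that the camera call returned (one of the last four; its "shot" number tells which), for a name from the list of things; names that differ only in an ending like _2 or _b are one class to them, and where a whole thing is asked for, a point or a joint stands for the part that bears it (a point fixed in the world has none). Each returns a list of dicts, best first, with "p" (0 to 1); they miss things now and then, are a little off and sometimes report something else, mostly with a low value. They report only what shows in the picture. A call takes as long as a camera call. They do not tell look-alikes from the thing itself.
- robot.search_frame(picture, thing): "location" ([column, row] in pixels, amid what is visible of it).
- robot.spot_point(picture, thing): "location" ([column, row] in pixels: a listed point, or the origin of a listed thing).
The state is a dict: "time_s": time; "joint_positions": joint angles; "qvel": joint speeds; "joint_efforts": joint torques, N m; "tcp_pos": TCP position; "tool_rot": TCP orientation; "force": force on the tool from outside, world axes, zero at the start; "torque": the same for the moment, N m; "grip_width": finger opening in m; "gripper_force": force on a finger pad.
Only numpy, scipy, OpenCV 4.12 (cv2) and the standard library are available. Lean on these libraries where they do the work, as an engineer would, in place of code of your own. Each camera call takes 0.05 s, during which the arm holds its last target. There are 200 camera calls.

### The job

The heavy cream foot of the focimeter has to be propped up at the front for service. Lay the steel pry bar with the yellow grip across the brass top of the blue fulcrum block, its bare end under the foot's overhanging front lip, then push the yellow end down so that the foot is levered up until the red-knobbed spring bolt snaps in beneath it. Let go and leave the foot standing raised on the bolt.

Things in the scene. Friction and masses are not known exactly. Their poses are not given: they have to be found in the camera images.
- pry_bar: Loose flat bar 245 mm long, 0.45 kg, flat underside. Bare steel, 24 wide, 8 thick, out to its tip at +125 along its x; yellow grip 28 wide, 16 tall, from -120 to +20. Origin: underside at the balance point, inside the yellow grip, good to grasp across; x to the tip, z up. Starts flat on the table, left or right; a useless aluminium rule with a black end lies on the other side.
- fulcrum: Fixed blue block, 44 (x) by 70 (y), rounded brass ridge along y on top, crest 77 mm up. Origin: centre underside, on table; x is level, towards the foot: lay the bar along it, origin 60 short of the ridge. The lip's edge is 35 past the ridge, 16 mm above the crest; a grey cabinet face is 85 past it. Let go on the ridge, the bar's yellow end sinks about 20 mm until the tip meets the lip, and stays.
- lip (a point): Middle of the lower front edge of the cream foot's lip: 93 mm up when down; rises with the foot (250 x 200 x 30 mm, 5 kg, hinged at its rear, 240 mm behind the lip; on a low grey cabinet). Once the lip is up 11 mm a spring bolt (red knob, left side seen from the robot) slides in under the foot; it then rests up 10 mm. Lift 14 to 20 mm to be sure: yellow end down 30 to 45 mm, 8 to 14 N.
Things that resemble listed ones, but are neither listed nor needed, are in the scene too. Several things look just like the pry_bar: the one meant starts farthest from the robot's base.

How it is judged (in metres and radians):
On the way:
1. the foot is levered up: its lip more than 7 mm up (100 mm above the table) while the bar presses on the fulcrum block with more than 15 N (height (world z) of lip above 0.1 m and contact force between pry_bar and fulcrum above 15 N), for 0.1 s.
At the end, for the whole second after the job is handed in: the foot rests raised on its bolt, its lip 100.5 to 107 mm above the table, and the bar is let go and at rest (height (world z) of lip between 0.1005 and 0.107 m and linear speed of pry_bar below 0.03 m/s); the robot touches nothing.
It also fails if it takes over 58 s, if anything falls off the work surface, if the arm or the gripper's body presses on something with over 40 N, if the wrist force passes 120 N, or if a joint passes its speed limit or range.

## Working session

There is one attempt and no reset: what is moved stays moved. The work goes in short steps, Python scripts to look and compute and a tool call to move; the robot and the scene stay as the last step left them, time stands still between calls to the robot, and variables do not carry over. Pictures are saved under pics/ and viewed, at most 10 in all, crops included, and the job is handed in when it is done.

Besides the shell and the picture viewer there is one more tool, called after "Emit:" as a command line: name --argument value ..., lists and objects as JSON in quotes. apply_moves: Moves the arm, as the interface text tells. Its arguments: {"type":"object","properties":{"moves":{"type":"array"},"squeeze":{"type":"number"}},"required":["moves"]}

```bash
ls; mkdir -p pics; cat > h.py <<'E'
import numpy as np, cv2
from bench import robot
def K(p):
    f=p["color"].shape[0]/2/np.tan(np.radians(p["fovy"])/2); return f,p["cx"],p["cy"]
def proj(p,X):
    c=np.array(p["view"])@np.append(X,1); f,cx,cy=K(p); return np.array([cx+f*c[0]/c[2],cy+f*c[1]/c[2]])
def ray(p,uv):
    f,cx,cy=K(p); V=np.array(p["view"]); R=V[:3,:3]; o=-R.T@V[:3,3]
    d=R.T@np.array([(uv[0]-cx)/f,(uv[1]-cy)/f,1]); return o,d/np.linalg.norm(d)
def onz(p,uv,z):
    o,d=ray(p,uv); return o+d*(z-o[2])/d[2]
def tri(p1,u1,p2,u2):
    o1,d1=ray(p1,u1);o2,d2=ray(p2,u2)
    t=np.linalg.lstsq(np.c_[d1,-d2],o2-o1,rcond=None)[0]
    a,b=o1+t[0]*d1,o2+t[1]*d2; return (a+b)/2,np.linalg.norm(a-b)
E
python3 - <<'E'
from h import *
np.set_printoptions(precision=4,suppress=True)
o=robot.get_obs(); print(o, robot.hold_point_z)
P={}
for n in("side","top"):
    p=robot.get_image(n);P[n]=p;cv2.imwrite(f"pics/{n}0.png",p["color"])
    print(n,p["fovy"],p["cx"],p["cy"],np.array(p["view"]).tolist())
    for t in("pry_bar","fulcrum","lip"):
        print(t,"spot",[(np.round(d["location"],1),round(d["p"],2)) for d in robot.spot_point(p,t)],"search",[(np.round(d["location"],1),round(d["p"],2)) for d in robot.search_frame(p,t)])
E
```

```text
pics
{'time_s': 0.0, 'joint_positions': array([68.1466, 20.1234, 94.6779,  0.0001, 65.2655, -4.8474]), 'qvel': array([ 0.0652,  0.0177,  0.0828, -0.0482, -0.0356,  0.0071]), 'joint_efforts': array([ -0.0004, -50.6115, -29.1404,  -0.0002,   0.0047,  -0.    ]), 'tcp_pos': array([0.1607, 0.5256, 0.2308]), 'tool_rot': array([[-0.9563,  0.2925, -0.0004],
       [ 0.2925,  0.9563, -0.0011],
       [ 0.0001, -0.0012, -1.    ]]), 'force': array([ 0.8306,  0.1365, -0.4001]), 'torque': array([-0.0036, -0.0216, -0.0272]), 'gripper_force': 0.0, 'grip_width': 0.08557877294130237} 0.0187
side 43.11131405555929 254.15412719294042 198.89910835442302 [[0.8735334623871923, -0.4862226404932505, -0.022952863908780808, -0.36920323877145034], [-0.26079935224614625, -0.42768796085899125, -0.8654863985091091, 0.19941496518408533], [0.4110024184330722, 0.7620174223782873, -0.5004062949585233, 1.0274394409317735], [0.0, 0.0, 0.0, 1.0]]
pry_bar spot [(array([256. , 275.7]), 0.92), (array([123. , 195.7]), 0.75), (array([214.1, 165. ]), 0.62)] search [(array([209.4, 169.2]), 0.76), (array([138.7, 189.4]), 0.7)]

[... 154 characters left out ...]
] search [(array([348.9, 144.5]), 0.59)]
top 55.576547719693956 259.38523571481363 186.2482168681025 [[-0.016295729415014008, -0.9998305769557994, 0.008559590356185533, 0.0015762675639441996], [-0.9941155541036345, 0.015284487896092257, -0.10724108130272456, 0.46324314127580796], [0.10709208323707226, -0.010256793552922243, -0.9941961998991728, 1.0863960996439357], [0.0, 0.0, 0.0, 1.0]]
pry_bar spot [(array([136.3, 181.2]), 0.91), (array([299.5, 221.7]), 0.84), (array([148.9, 276.4]), 0.83)] search [(array([138.1, 187.3]), 0.7), (array([300.3, 220.5]), 0.61)]
fulcrum spot [(array([236.5, 141. ]), 0.79)] search []
lip spot [(array([232.1, 121.7]), 0.88)] search [(array([217.5,  76. ]), 0.98)]
```

```bash
python3 - <<'E'
from h import *
np.set_printoptions(precision=4,suppress=True)
a=cv2.imread("pics/side0.png");b=cv2.imread("pics/top0.png")
cv2.imwrite("pics/s2.png",cv2.resize(a,(800,600),interpolation=cv2.INTER_CUBIC));cv2.imwrite("pics/t2.png",cv2.resize(b,(800,600),interpolation=cv2.INTER_CUBIC))
s=robot.get_image("side");t=robot.get_image("top")
for n,u,v in [("f",(305.8,203.3),(236.5,141)),("lip",(315.4,168.3),(232.1,121.7))]+[(f"b{i}{j}",u,v) for i,u in enumerate([(256,275.7),(123,195.7),(214.1,165)]) for j,v in enumerate([(136.3,181.2),(299.5,221.7),(148.9,276.4)])]:
    X,e=tri(s,u,t,v)
    if e<.02: print(n,X,e,np.hypot(*X[:2]))
E
```

```text
f [ 0.6143  0.0621 -0.    ] 0.007757790015858478 0.617413092674723
lip [0.6485 0.07   0.0943] 0.005539748745446071 0.6522867075486751
b01 [ 0.3544 -0.1295 -0.0095] 0.001072097472911384 0.37732393127868674
b12 [0.1947 0.3292 0.019 ] 0.00847076528276065 0.38251776347674243
b20 [0.486  0.3692 0.0221] 0.00261742390927551 0.6103511492255039
```

View pics/s2.png

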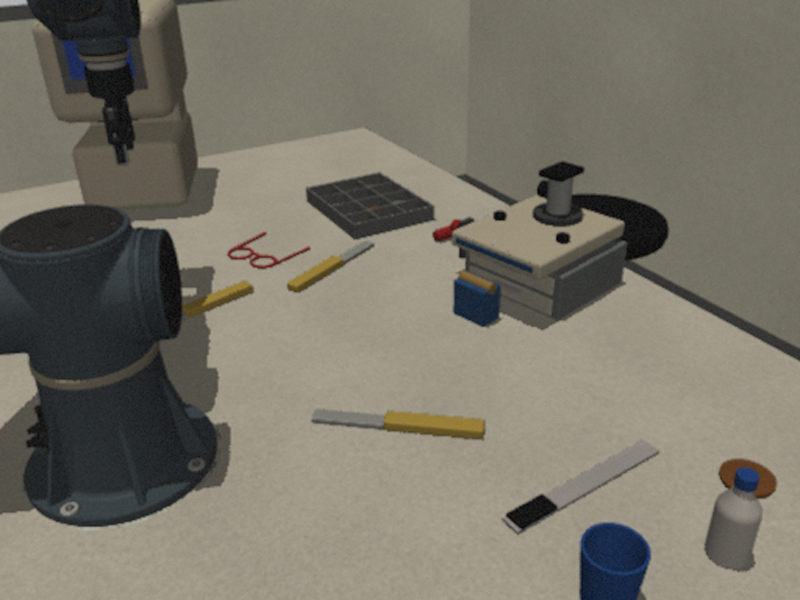

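View pics/t2.png

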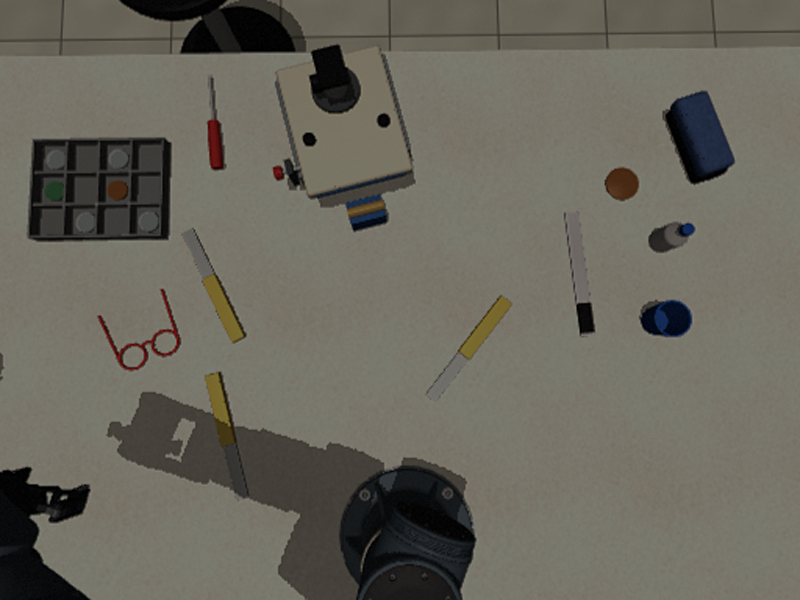

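The side view shows three yellow-grip bars. The target is the one farthest from the base, at side (214,165) and top (136,181), with its tip pointing up and left in the top view. The fulcrum is at top (236,138) and the red knob at top (178,111). Next I'll segment for precise poses.

```bash
python3 - <<'E'
from h import *
np.set_printoptions(precision=4,suppress=True)
s=robot.get_image("side");t=robot.get_image("top")
def blob(p,lo,hi,win):
    h=cv2.cvtColor(p["color"],cv2.COLOR_BGR2HSV); m=cv2.inRange(h,lo,hi)
    x0,y0,x1,y1=win; w=np.zeros_like(m); w[y0:y1,x0:x1]=m[y0:y1,x0:x1]
    n,L,st,c=cv2.connectedComponentsWithStats(w); k=1+np.argmax(st[1:,4]); pts=np.argwhere(L==k)[:,::-1].astype(np.float32)
    return pts,c[k]
for p,n,win,z in((t,"top",(115,165,165,225),.016),(s,"side",(180,155,222,190),.016)):
    pts,c=blob(p,(18,90,60),(35,255,255),win)
    W=np.array([onz(p,q,z) for q in pts])[:,:2].astype(np.float32)
    r=cv2.minAreaRect(W*1000); print(n,len(pts),c,"rect mm",r, "mean",W.mean(0)); print(cv2.boxPoints(r))
    b,cb=blob(p,(8,90,60),(35,255,255),(220,120,255,150) if n=="top" else (285,165,325,195))
    W=np.array([onz(p,q,.077) for q in b])[:,:2].astype(np.float32); r=cv2.minAreaRect(W*1000)
    print(n,"brass",len(b),cb,r); print(cv2.boxPoints(r))
# crops
c1=cv2.resize(t["color"][20:160,160:280],None,fx=5,fy=4.2857,interpolation=cv2.INTER_CUBIC)
c2=cv2.resize(t["color"][140:225,110:160],(350,595),interpolation=cv2.INTER_CUBIC)
c1=cv2.resize(t["color"][100:160,170:270],(800,480),interpolation=cv2.INTER_CUBIC); cv2.imwrite("pics/c1.png",c1)
E
```

```text
top 402 [142.3856 196.806 ] rect mm ((437.57421875, 352.5329895019531), (138.8867645263672, 26.803722381591797), 25.94095230102539) mean [0.4373 0.3523]
[[369.265  334.2069]
 [380.9902 310.1038]
 [505.8834 370.859 ]
 [494.1583 394.9622]]
top brass 135 [233.6519 133.1778] ((616.1924438476562, 68.02389526367188), (16.81927490234375, 69.3870849609375), 13.565421104431152)
[[599.8798  99.7771]
 [616.155   32.3257]
 [632.5051  36.2707]
 [616.2299 103.7221]]
side 327 [201.2171 174.9358] rect mm ((433.4757080078125, 340.4544677734375), (154.59304809570312, 44.47669219970703), 26.285640716552734) mean [0.4312 0.3396]
[[354.3237 326.1628]
 [374.02   286.2851]
 [512.6277 354.7461]
 [492.9314 394.6238]]
side brass 129 [305.2248 179.4574] ((611.998291015625, 56.440547943115234), (25.65840721130371, 89.70792388916016), 10.188173294067383)
[[591.4376  98.318 ]
 [607.3052  10.0246]
 [632.559   14.5631]
 [616.6913 102.8565]]
```

View pics/c1.png

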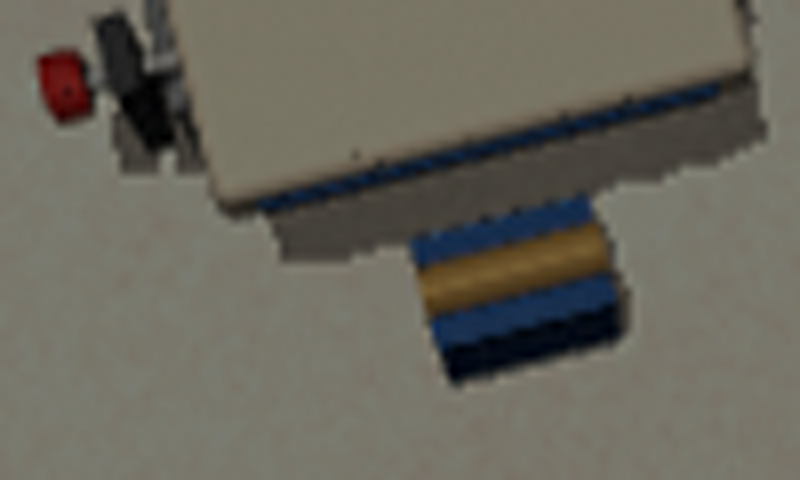

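The crop shows the brass ridge running from about (425,290) to (608,250), square to the lip's edge, with no bar or other object in the way. The two poses agree with the networks: ridge centre (0.616, 0.068) with yaw 13.6°, and bar origin about (0.483, 0.373) with yaw 25.9°.

```bash
cat >> h.py <<'E'
from scipy.spatial.transform import Rotation as Ro
def goto(x,y,z,yaw):
    "move row for the tool pointing down, tool y across a bar of the given yaw (deg)"
    o=robot.get_obs(); R=o["tool_rot"]; a=np.radians(yaw); best=None
    for k in (1,-1):
        yy=k*np.array([-np.sin(a),np.cos(a),0]); zz=np.array([0,0,-1.]); T=np.c_[np.cross(yy,zz),yy,zz]
        rv=Ro.from_matrix(R.T@T).as_rotvec()
        if best is None or np.linalg.norm(rv)<np.linalg.norm(best): best=rv
    print("at",o["time_s"],o["tcp_pos"].round(4),"q",o["joint_positions"].round(1),"rot",best.round(4),"cm",(R.T@(np.array([x,y,z])-o["tcp_pos"])*100).round(2))
E
python3 - <<'E'
from h import *
np.set_printoptions(precision=4,suppress=True)
s=robot.get_image("side");t=robot.get_image("top")
a=np.radians(25.9);e=np.array([np.cos(a),np.sin(a),0]);n=np.array([-np.sin(a),np.cos(a),0]);o=np.array([.4826,.3744,0])
for p,N in((s,"side"),(t,"top")):
    im=p["color"].copy()
    im=cv2.resize(im,None,fx=6,fy=6,interpolation=cv2.INTER_CUBIC)
    for xs,w,h in((( -.12,.02),.014,.016),((.02,.125),.012,.008)):
        q=np.array([(proj(p,o+x*e+sg*w*n+np.array([0,0,h]))+.5)*6 for x,sg in((xs[0],-1),(xs[0],1),(xs[1],1),(xs[1],-1))]).astype(int)
        cv2.polylines(im,[q],True,(0,0,255),1)
    c=proj(p,o)*6; x,y=int(c[0]),int(c[1]); cv2.imwrite(f"pics/ov_{N}.png",im[y-290:y+290,x-195:x+195])
cv2.imwrite("pics/ov.png",np.hstack([cv2.imread("pics/ov_side.png"),cv2.imread("pics/ov_top.png")]))
goto(.4826,.3744,.10,25.9)
E
```

```text
at 1.0 [0.1608 0.5259 0.2313] q [68.1 20.1 94.6  0.  65.3 -4.8] rot [-0.0001 -0.     -0.7489] cm [-35.2   -5.08  13.13]
```

View pics/ov.png

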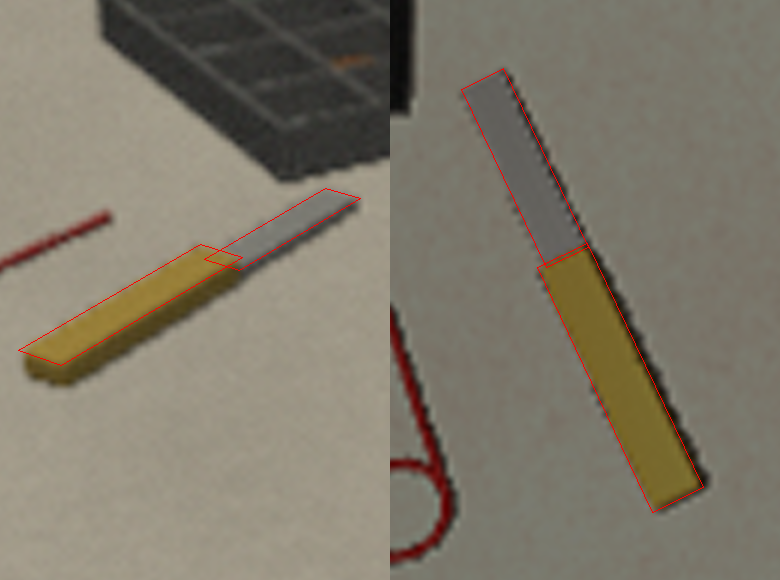

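The model outline fits both views within about 1 mm. Moving above the bar.

Emit:
apply_moves --moves '[[[0, 0, -0.125, -3.5, -0.5, 1.0, 1], [0, 0, -0.25, -7, -1, 2.0, 1], [0, 0, -0.37, -10.5, -1.5, 3.5, 1], [0, 0, -0.49, -14, -2, 5, 1], [0, 0, -0.61, -17.5, -2.5, 6.5, 1], [0, 0, -0.749, -21, -3, 8, 1], [0, 0, -0.749, -24.5, -3.5, 9.5, 1], [0, 0, -0.749, -28, -4, 11, 1], [0, 0, -0.749, -31.5, -4.5, 12, 1], [0, 0, -0.749, -35.2, -5.08, 13.1, 1], [0, 0, -0.749, -35.2, -5.08, 13.1, 1], [0, 0, -0.749, -35.2, -5.08, 13.1, 1]]]' --squeeze 60

```text
time_s: 2.0
tcp_pos: [0.4836, 0.3732, 0.0994]
tool_rot: [[-0.901, -0.434, -0.001], [-0.434, 0.901, -0.001], [0.001, -0.0, -1.0]]
force: [-0.2, 1.5, 0.8]
grip_width: 0.0856
gripper_force: 0.0
```

```bash
python3 -c "
from h import *
goto(.4826,.3744,.004,25.9)"
```

```text
at 2.0 [0.4836 0.3732 0.0994] q [ 33.3  35.2  91.2   0.   53.7 -82.5] rot [-0.0001 -0.0012 -0.0026] cm [0.03 0.15 9.54]
```

Emit:
apply_moves --moves '[[[0, 0, 0, 0, 0.05, 2.5, 1], [0, 0, 0, 0, 0.1, 5, 1], [0, 0, 0, 0, 0.1, 7.5, 1], [0, 0, 0, 0, 0.1, 9.0, 1], [0, 0, 0, 0, 0.1, 9.5, 1], [0, 0, 0, 0, 0.1, 9.5, 1], [0, 0, 0, 0, 0.1, 9.5, 0], [0, 0, 0, 0, 0.1, 9.5, 0], [0, 0, 0, 0, 0.1, 9.5, 0], [0, 0, 0, 0, 0.1, 9.5, 0], [0, 0, 0, 0, 0.1, 9.5, 0], [0, 0, 0, 0, 0.1, 9.5, 0]]]' --squeeze 60

```text
time_s: 3.0
tcp_pos: [0.4826, 0.3755, 0.0063]
tool_rot: [[-0.899, -0.437, 0.001], [-0.437, 0.899, 0.0], [-0.001, -0.0, -1.0]]
force: [-2.2, -0.9, 7.6]
grip_width: 0.0261
gripper_force: 59.9
```

Emit:
apply_moves --moves '[[[0, 0, 0, 0, 0, 0, 0], [0, 0, 0, 0, 0, 0, 0], [0, 0, 0, 0, 0, -1, 0], [0, 0, 0, 0, 0, -3, 0], [0, 0, 0, 0, 0, -5, 0], [0, 0, 0, 0, 0, -8, 0], [0, 0, 0, 0, 0, -11, 0], [0, 0, 0, 0, 0, -13, 0], [0, 0, 0, 0, 0, -14, 0], [0, 0, 0, 0, 0, -14, 0]]]'

```text
time_s: 3.83
tcp_pos: [0.4828, 0.3758, 0.1475]
tool_rot: [[-0.899, -0.437, 0.003], [-0.437, 0.899, 0.002], [-0.003, 0.0, -1.0]]
force: [0.2, 1.0, -4.5]
grip_width: 0.0262
gripper_force: 60.4
```

```bash
python3 - <<'E'
from h import *
a=np.radians(13.6);r=np.array([.616,.068])
q=r-.12*np.array([np.cos(a),np.sin(a)]);goto(*q,.145,13.6)
for n in("side","top"):
    p=robot.get_image(n); cv2.imwrite(f"pics/{n}1.png",p["color"])
    for d in robot.spot_point(p,"pry_bar"): print(n,np.round(d["location"],1),round(d["p"],2))
s=cv2.imread("pics/side1.png");t=cv2.imread("pics/top1.png")
cv2.imwrite("pics/g.png",np.hstack([cv2.resize(s[80:230,140:270],(400,462)),cv2.resize(t[100:250,90:220],(400,462))]))
E
```

```text
at 3.8333 [0.4828 0.3758 0.1475] q [ 33.5  31.6  89.5   0.   58.7 -82.4] rot [0.0008 0.0032 0.2148] cm [ 13.19 -30.95   0.2 ]
side [252.1 274.1] 0.92
side [208.2 123.6] 0.89
side [126.7 196.4] 0.89
top [300.2 222.3] 0.71
top [149.2 275.9] 0.42
```

View pics/g.png

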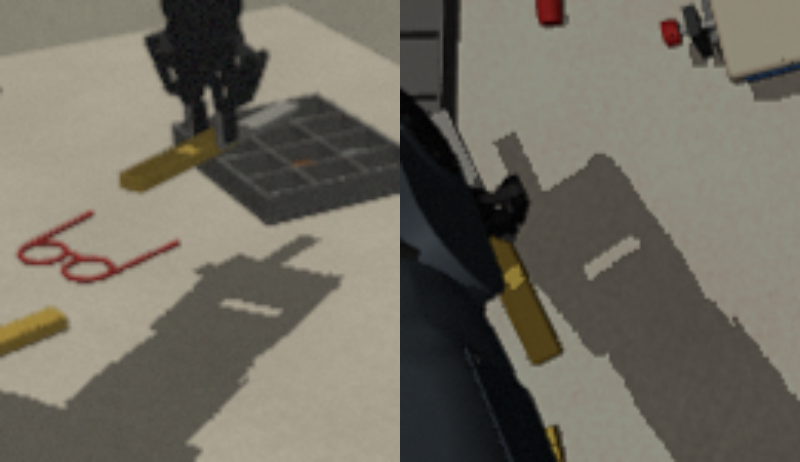

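The bar is held level across the grip, with the tip toward upper right in the side view at about (260,112). The wrist force agrees at -4.5 N. Carrying it to the pre-insert pose, 120 mm short of the ridge.

Emit:
apply_moves --moves '[[[0, 0, 0.03, 1.0, -2.0, 0, 0], [0, 0, 0.06, 2.4, -5.2, 0, 0], [0, 0, 0.09, 3.9, -8.8, 0, 0], [0, 0, 0.12, 5.4, -12.4, 0, 0], [0, 0, 0.15, 6.9, -16.0, 0, 0], [0, 0, 0.18, 8.4, -19.6, 0, 0], [0, 0, 0.2, 9.9, -23.2, 0.1, 0], [0, 0, 0.215, 11.4, -26.8, 0.2, 0], [0, 0.002, 0.215, 12.6, -29.5, 0.2, 0], [0, 0.003, 0.215, 13.2, -30.95, 0.2, 0], [0, 0.003, 0.215, 13.2, -30.95, 0.2, 0], [0, 0.003, 0.215, 13.2, -30.95, 0.2, 0]]]'

```text
time_s: 5.03
tcp_pos: [0.4982, 0.0387, 0.1423]
tool_rot: [[-0.972, -0.233, -0.005], [-0.233, 0.972, -0.001], [0.005, 0.0, -1.0]]
force: [-0.1, -0.3, -4.3]
grip_width: 0.0258
gripper_force: 60.5
```

```bash
python3 - <<'E'
from h import *
a=np.radians(13.6);r=np.array([.616,.068])
q=r-.12*np.array([np.cos(a),np.sin(a)]);goto(*q,.087,13.6)
E
```

```text
at 5.0333 [0.4982 0.0387 0.1423] q [-9.000e-01  2.180e+01  1.066e+02 -1.000e-01  5.190e+01 -1.043e+02] rot [ 0.0002 -0.0047 -0.0019] cm [-0.16  0.07  5.53]
```

Emit:
apply_moves --moves '[[[0, -0.003, 0, 0, 0.1, 1.5, 0], [0, -0.005, 0, 0, 0.1, 3.0, 0], [0, -0.005, 0, 0, 0.1, 4.5, 0], [0, -0.005, 0, 0, 0.1, 5.3, 0], [0, -0.005, 0, 0, 0.1, 5.3, 0], [0, -0.005, 0, 0, 0.1, 5.3, 0]]]'

```text
time_s: 5.53
tcp_pos: [0.4981, 0.0408, 0.0901]
tool_rot: [[-0.972, -0.236, 0.001], [-0.236, 0.972, 0.0], [-0.001, -0.0, -1.0]]
force: [0.0, 0.4, -4.4]
grip_width: 0.0262
gripper_force: 60.4
```

```bash
cat > ov.py <<'E'
from h import *
import sys
def ov(name,o,yaw,pitch,scale=6):
    a=np.radians(yaw);b=np.radians(pitch)
    e=np.array([np.cos(a)*np.cos(b),np.sin(a)*np.cos(b),np.sin(b)]);n=np.array([-np.sin(a),np.cos(a),0]);u=np.cross(e,n);o=np.array(o);ims=[]
    for N in("side","top"):
        p=robot.get_image(N); cv2.imwrite(f"pics/{name}_{N}.png",p["color"])
        im=cv2.resize(p["color"],None,fx=scale,fy=scale,interpolation=cv2.INTER_CUBIC)
        for xs,w,h in((( -.12,.02),.014,.016),((.02,.125),.012,.008)):
            q=np.array([(proj(p,o+x*e+sg*w*n+h*u)+.5)*scale for x,sg in((xs[0],-1),(xs[0],1),(xs[1],1),(xs[1],-1))]).astype(int)
            cv2.polylines(im,[q],True,(0,0,255),1)
        a2=np.radians(13.6);r=np.array([.616,.068,.077]);E=np.array([np.cos(a2),np.sin(a2),0]);F=np.array([-E[1],E[0],0])
        for A,B in((r-.035*F,r+.035*F),(r+.035*E-.08*F+[0,0,.016],r+.035*E+.08*F+[0,0,.016])):
            cv2.line(im,*[tuple(int(v) for v in (proj(p,X)+.5)*scale) for X in(A,B)],(255,0,255),1)
        c=(proj(p,o+.06*e)+.5)*scale; x,y=int(c[0]),int(c[1]); ims.append(im[y-290:y+290,x-195:x+195])
    cv2.imwrite(f"pics/{name}.png",np.hstack(ims))
E
python3 - <<'E'
from ov import *
o=robot.get_obs(); p=o["tcp_pos"]; print(p,o["tool_rot"],o["force"])
ov("pre",p-[0,0,.006],np.degrees(np.arctan2(-o["tool_rot"][0,1],o["tool_rot"][1,1])),0)
E
```

```text
[0.49810618 0.04078377 0.09011351] [[-9.71808577e-01 -2.35768860e-01  1.06499060e-03]
 [-2.35768750e-01  9.71809160e-01  2.29528957e-04]
 [-1.08908340e-03 -2.80332924e-05 -9.99999407e-01]] [ 0.03905314  0.40594681 -4.43319061]
```

View pics/pre.png

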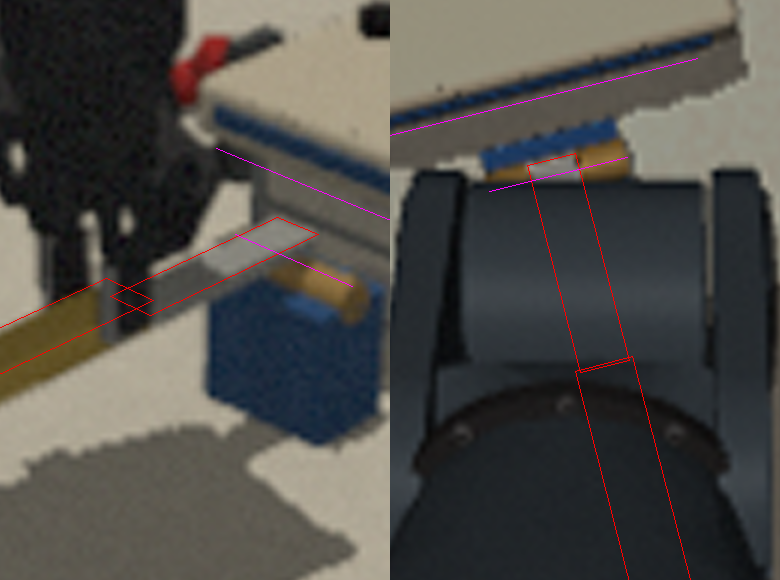

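The bar outline (red) sits on the real bar in both views, so the calibration holds. But the ridge line I drew (magenta) is a few millimetres off the brass in the side view: drawn centre about (295,260), brass end about (350,300). I'll fit the block's silhouette in both views before inserting.

```bash
cat > fit.py <<'E'
from h import *
from scipy.optimize import minimize
np.set_printoptions(precision=4,suppress=True)
V={n:robot.get_image(n) for n in("side","top")}   # calibration only; pixels from the clear first pictures
S=8; D={}
for n,(x0,y0,x1,y1) in dict(side=(286,170,324,212),top=(220,124,252,150)).items():
    im=cv2.imread(f"pics/{n}0.png")[y0:y1,x0:x1]; im=cv2.resize(im,None,fx=S,fy=S,interpolation=cv2.INTER_CUBIC)
    h=cv2.cvtColor(im,cv2.COLOR_BGR2HSV)
    m=cv2.inRange(h,(100,110,10),(130,255,255))|cv2.inRange(h,(8,95,50),(25,255,255))
    N,L,st,c=cv2.connectedComponentsWithStats(m); k=1+np.argmax(st[1:,4]); m=cv2.morphologyEx((L==k).astype(np.uint8),cv2.MORPH_CLOSE,np.ones((15,15)))
    D[n]=(im,m,np.array([x0,y0])); print(n,m.sum()/S/S)
def hull(n,q):
    x,y,w,h=q; w=np.radians(w); P=[]
    for a,b,z in [(a,b,z) for a in(-.022,.022) for b in(-.035,.035) for z in(0,h)]+[(a,b,z) for b in(-.035,.035) for a,z in((0,.077),(-.004,.075),(.004,.075))]:
        P.append(proj(V[n],[x+a*np.cos(w)-b*np.sin(w),y+a*np.sin(w)+b*np.cos(w),z]))
    P=((np.array(P)+.5-D[n][2])*S).astype(np.float32)
    return cv2.convexHull(P).astype(int)
def cost(q,ns=("side","top")):
    c=0
    for n in ns:
        z=np.zeros_like(D[n][1]); cv2.fillConvexPoly(z,hull(n,q),1); c+=1-(z&D[n][1]).sum()/(z|D[n][1]).sum()
    return c
for ns in(("side","top"),("side",),("top",)):
    best=min((minimize(cost,q0,args=(ns,),method="Nelder-Mead",options=dict(initial_simplex=np.array([q0]+[np.array(q0)+d for d in np.diag([.006,.006,4,.008])]))) for q0 in((.617,.066,13,.067),(.622,.06,14,.07))),key=lambda r:r.fun)
    print(ns,best.x,best.fun)
    if len(ns)==2: q=best.x
o=[]
for n in("side","top"):
    im=D[n][0].copy(); cv2.polylines(im,[hull(n,q)],True,(0,0,255),1)
    cs,_=cv2.findContours(D[n][1],cv2.RETR_EXTERNAL,cv2.CHAIN_APPROX_NONE); cv2.drawContours(im,cs,-1,(0,255,0),1); o.append(cv2.copyMakeBorder(im,0,340-im.shape[0],0,0,cv2.BORDER_CONSTANT))
cv2.imwrite("pics/fit.png",np.hstack(o))
E
python3 fit.py
```

```text
side 590.9375
top 172.5
('side', 'top') [ 0.6182  0.0698 20.9795  0.0045] 0.7774853964053544
('side',) [ 0.6174  0.0681 -1.8667  0.0574] 0.25699918184902126
('top',) [ 0.6066  0.0681 28.2695  0.0016] 0.4551641313050441
```

View pics/fit.png

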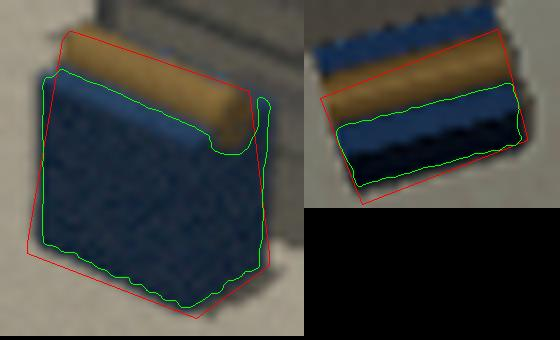

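The green contour lost the brass because it wasn't connected to the blue. I'll fix the mask and bound the height.

```bash
python3 - <<'E'
s=open("fit.py").read()
s=s.replace("N,L,st,c=","m=cv2.morphologyEx(m|cv2.inRange(h,(0,0,0),(180,255,24)),cv2.MORPH_CLOSE,np.ones((13,13))); N,L,st,c=")
s=s.replace("    c=0\n","    c=100*max(0,.06-q[3])+100*max(0,q[3]-.076)\n")
open("fit.py","w").write(s)
E
python3 fit.py
```

```text
side 755.75
top 411.21875
('side', 'top') [ 0.6213  0.0694 12.7322  0.0602] 0.18593065379622553
('side',) [0.622  0.0738 3.4483 0.0606] 0.08492250965028514
('top',) [ 0.6216  0.0694 14.1928  0.0602] 0.07429959172180767
```

View pics/fit.png

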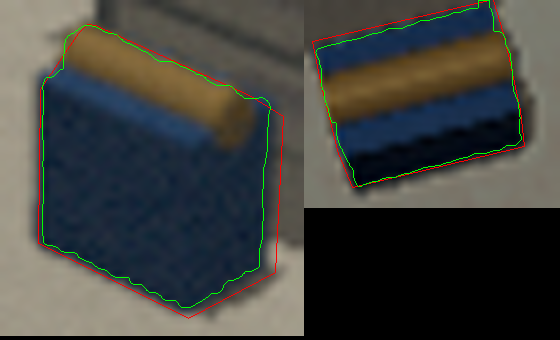

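The fit now follows both silhouettes: ridge at (0.621, 0.069), yaw about 13.5°. Inserting.

```bash
python3 -c "
from h import *
goto(.5627,.0550,.0868,13.5)"
```

```text
at 5.8333 [0.4986 0.0402 0.0908] q [  -0.7   26.5  108.7    0.    44.7 -104.3] rot [-0.0005  0.003   0.0015] cm [-6.58 -0.07  0.42]
```

Emit:
apply_moves --moves '[[[0, 0, 0, 0, 0, 0.2, 0], [0, 0, 0, 0, 0, 0.4, 0], [0, 0, 0, -0.7, 0, 0.4, 0], [0, 0, 0, -1.4, 0, 0.4, 0], [0, 0, 0, -2.1, 0, 0.4, 0], [0, 0, 0, -2.8, 0, 0.4, 0], [0, 0, 0, -3.5, 0, 0.4, 0], [0, 0, 0, -3.5, 0, 0.4, 0]]]'

```text
time_s: 6.5
tcp_pos: [0.5339, 0.0487, 0.0865]
tool_rot: [[-0.972, -0.235, 0.003], [-0.235, 0.972, 0.0], [-0.003, -0.001, -1.0]]
force: [-0.6, -0.4, -4.8]
grip_width: 0.0263
gripper_force: 60.5
```

Emit:
apply_moves --moves '[[[0, 0, 0, -0.5, 0, 0, 0], [0, 0, 0, -1.0, 0, 0, 0], [0, 0, 0, -1.5, 0, 0, 0], [0, 0, 0, -1.5, 0, 0, 0]]]'

```text
time_s: 6.83
tcp_pos: [0.5479, 0.0521, 0.0865]
tool_rot: [[-0.972, -0.235, 0.003], [-0.235, 0.972, 0.0], [-0.003, -0.001, -1.0]]
force: [0.4, 1.2, -4.1]
grip_width: 0.026
gripper_force: 60.5
```

Emit:
apply_moves --moves '[[[0, 0, 0, -0.5, 0, 0, 0], [0, 0, 0, -1.0, 0, 0, 0], [0, 0, 0, -1.5, 0, 0, 0], [0, 0, 0, -1.5, 0, 0, 0]]]'

```text
time_s: 7.17
tcp_pos: [0.5625, 0.0556, 0.0865]
tool_rot: [[-0.972, -0.235, 0.003], [-0.235, 0.972, 0.0], [-0.003, -0.001, -1.0]]
force: [-0.1, -0.3, -4.3]
grip_width: 0.0259
gripper_force: 60.5
```

```bash
python3 - <<'E'
from ov import *
o=robot.get_obs(); p=o["tcp_pos"]; print(p,o["force"],o["torque"])
s=open("ov.py").read()
ov("ins",p-[0,0,.0055],np.degrees(np.arctan2(-o["tool_rot"][0,1],o["tool_rot"][1,1])),0)
goto(.5627,.0550,.0868,13.5)
E
```

```text
[0.56250642 0.0556305  0.08654843] [-0.06651202 -0.27409315 -4.3498286 ] [ 0.016124   -0.06758994  0.02846644]
at 7.2667 [0.5615 0.0555 0.0863] q [   0.9   32.2   99.1    0.    48.6 -102.7] rot [-0.0003  0.0019  0.0017] cm [-0.11 -0.07 -0.05]
```

View pics/ins.png

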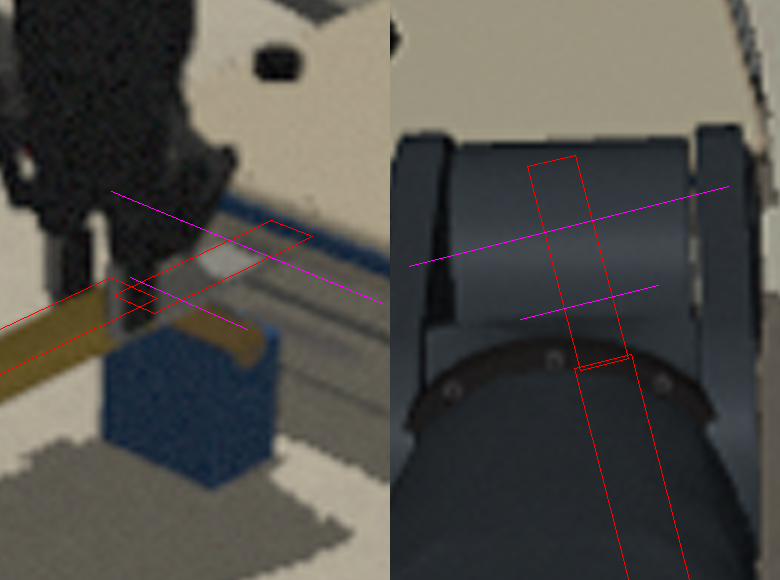

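The tip has passed under the lip: the steel disappears beneath it at about (250,250) with no contact force, and the bar crosses near mid-ridge. Lowering onto the crest and releasing.

Emit:
apply_moves --moves '[[[0, 0, 0, 0, 0, 0.15, 0], [0, 0, 0, 0, 0, 0.3, 0], [0, 0, 0, 0, 0, 0.4, 0], [0, 0, 0, 0, 0, 0.4, 0], [0, 0, 0, 0, 0, 0.4, 0]]]'

```text
time_s: 7.68
tcp_pos: [0.5612, 0.0554, 0.0825]
tool_rot: [[-0.972, -0.235, 0.002], [-0.235, 0.972, 0.0], [-0.002, -0.0, -1.0]]
force: [-3.1, -0.4, -2.5]
grip_width: 0.0258
gripper_force: 60.9
```

Emit:
apply_moves --moves '[[[0, 0, 0, 0, 0, 0.05, 0], [0, 0, 0, 0, 0, 0.05, 0.4], [0, 0, 0, 0, 0, 0.05, 0.5], [0, 0, 0, 0, 0, 0.05, 0.6], [0, 0, 0, 0, 0, 0.05, 0.8], [0, 0, 0, 0, 0, 0.05, 1], [0, 0, 0, 0, 0, 0.05, 1], [0, 0, 0, 0, 0, 0.05, 1], [0, 0, 0, 0, 0, -1, 1], [0, 0, 0, 0, 0, -3, 1], [0, 0, 0, 0, 0, -5, 1], [0, 0, 0, 0, 0, -6, 1]]]'

```text
time_s: 8.68
tcp_pos: [0.5623, 0.0555, 0.1453]
tool_rot: [[-0.972, -0.235, 0.005], [-0.235, 0.972, 0.0], [-0.005, -0.001, -1.0]]
force: [0.3, -0.1, 0.6]
grip_width: 0.0855
gripper_force: 0.0
```

```bash
python3 - <<'E'
from ov import *
o=robot.get_obs(); print(o["force"],o["tcp_pos"])
ov("rel",[.5627,.0550,.0700],13.5,-7)
a=np.radians(13.5); q=np.array([.5627,.055])-.105*np.array([np.cos(a),np.sin(a)])
goto(*q,.14,13.5)
E
```

```text
[ 0.31637736 -0.06201909  0.57403857] [0.56225629 0.05548681 0.14528506]
at 8.7833 [0.5623 0.0555 0.1444] q [   0.9   27.4   97.2    0.    55.1 -102.7] rot [-0.0011  0.0055  0.0016] cm [10.47 -0.04  0.39]
```

View pics/rel.png

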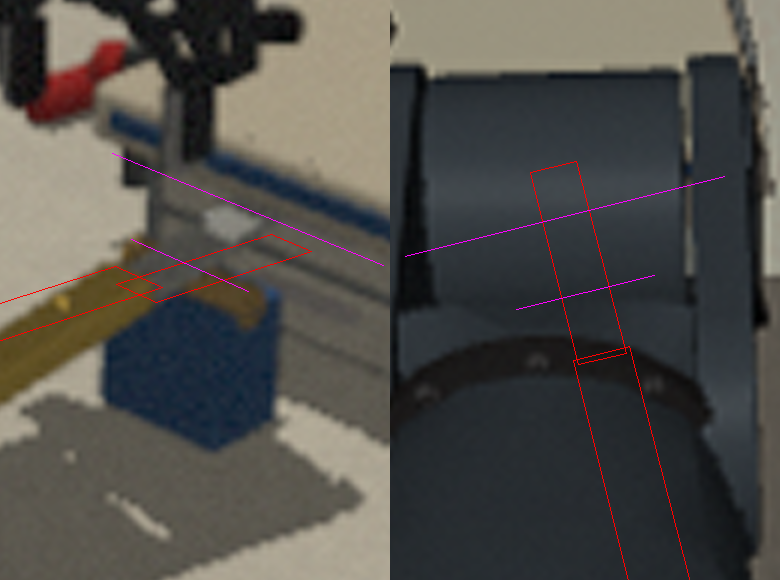

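The bar rests across the ridge with its tip up under the lip at (230,220) and the yellow end sunk, and the gripper is clear. (My red outline has the pitch sign wrong.) Moving over the yellow end with the fingers shut.

Emit:
apply_moves --moves '[[[0, 0.003, 0, 3, 0, 0.1, 0.5], [0, 0.005, 0, 6, 0, 0.2, 0.2], [0, 0.005, 0, 9, 0, 0.3, 0], [0, 0.005, 0, 10.3, 0, 0.4, 0], [0, 0.005, 0, 10.3, 0, 1.4, 0], [0, 0.005, 0, 10.3, 0, 3.4, 0], [0, 0.005, 0, 10.3, 0, 5.4, 0], [0, 0.005, 0, 10.3, 0, 5.9, 0], [0, 0.005, 0, 10.3, 0, 5.9, 0]]]'

```text
time_s: 9.53
tcp_pos: [0.4608, 0.0314, 0.0814]
tool_rot: [[-0.972, -0.235, -0.006], [-0.235, 0.972, -0.001], [0.006, 0.001, -1.0]]
force: [-0.3, -0.1, 0.2]
grip_width: 0.0002
gripper_force: 0.0
```

Emit:
apply_moves --moves '[[[0, 0, 0, 0, 0, 0.3, 0], [0, 0, 0, 0, 0, 0.6, 0], [0, 0, 0, 0, 0, 0.9, 0], [0, 0, 0, 0, 0, 1.2, 0], [0, 0, 0, 0, 0, 1.5, 0], [0, 0, 0, 0, 0, 1.5, 0]]]'

```text
time_s: 10.03
tcp_pos: [0.4622, 0.0312, 0.0689]
tool_rot: [[-0.972, -0.235, -0.001], [-0.235, 0.972, -0.001], [0.001, -0.001, -1.0]]
force: [-2.7, -0.9, 12.2]
grip_width: -0.0003
gripper_force: 6.3
```

Emit:
apply_moves --moves '[[[0, 0, 0, 0, 0, 0.4, 0], [0, 0, 0, 0, 0, 0.8, 0], [0, 0, 0, 0, 0, 1.2, 0], [0, 0, 0, 0, 0, 1.6, 0], [0, 0, 0, 0, 0, 2.0, 0], [0, 0, 0, 0, 0, 2.0, 0]]]'

```text
time_s: 10.53
tcp_pos: [0.4639, 0.0312, 0.0494]
tool_rot: [[-0.972, -0.235, 0.004], [-0.235, 0.972, -0.001], [-0.003, -0.002, -1.0]]
force: [4.0, 1.1, 12.8]
grip_width: 0.0
gripper_force: 5.4
```

Emit:
apply_moves --moves '[[[0, 0, 0, 0, 0, 0.4, 0], [0, 0, 0, 0, 0, 0.8, 0], [0, 0, 0, 0, 0, 1.2, 0], [0, 0, 0, 0, 0, 1.2, 0], [0, 0, 0, 0, 0, 1.2, 0], [0, 0, 0, 0, 0, 1.2, 0]]]'

```text
time_s: 11.03
tcp_pos: [0.4638, 0.0311, 0.0377]
tool_rot: [[-0.972, -0.235, 0.003], [-0.235, 0.972, -0.001], [-0.003, -0.002, -1.0]]
force: [3.6, 0.5, 11.9]
grip_width: -0.0
gripper_force: 4.8
```

```bash
python3 - <<'E'
from h import *
S=robot.get_image("side");T=robot.get_image("top")
for k in("lip","pry_bar"):
    a=robot.spot_point(S,k);b=robot.spot_point(T,k)
    print(k,[(np.round(d["location"],1),round(d["p"],2)) for d in a[:3]],[(np.round(d["location"],1),round(d["p"],2)) for d in b[:3]])
    if a and b and k=="lip": print(tri(S,a[0]["location"],T,b[0]["location"]))
o=robot.get_obs();print(o["force"],o["tcp_pos"])
E
```

```text
lip [(array([315.4, 162.5]), 0.63)] [(array([233.4, 121. ]), 0.75), (array([235.2, 136.3]), 0.72)]
(array([0.64436976, 0.06511483, 0.11460609]), np.float64(0.00502681059146248))
pry_bar [(array([121.9, 198. ]), 0.93), (array([289.5, 189.7]), 0.89), (array([256.3, 273.3]), 0.66)] [(array([239., 153.]), 0.69), (array([302.5, 220.4]), 0.59)]
[ 3.65259173  0.8359442  11.61288372] [0.46383115 0.03116579 0.03772507]
```

The lip is up roughly 15 mm or more. A little further to be safe, a short hold, then release.

Emit:
apply_moves --moves '[[[0, 0, 0, 0, 0, 0.2, 0], [0, 0, 0, 0, 0, 0.4, 0], [0, 0, 0, 0, 0, 0.4, 0], [0, 0, 0, 0, 0, 0.4, 0], [0, 0, 0, 0, 0, 0.4, 0], [0, 0, 0, 0, 0, 0.4, 0]]]'

```text
time_s: 11.83
tcp_pos: [0.4643, 0.0312, 0.034]
tool_rot: [[-0.972, -0.235, 0.004], [-0.235, 0.972, -0.001], [-0.004, -0.002, -1.0]]
force: [3.9, 0.7, 14.4]
grip_width: 0.0001
gripper_force: 5.7
```

Emit:
apply_moves --moves '[[[0, 0, 0, 0, 0, -0.3, 0], [0, 0, 0, 0, 0, -0.6, 0], [0, 0, 0, 0, 0, -0.9, 0], [0, 0, 0, 0, 0, -1.2, 0], [0, 0, 0, 0, 0, -1.5, 0], [0, 0, 0, 0, 0, -1.5, 0], [0, 0, 0, 0, 0, -1.5, 0]]]'

```text
time_s: 12.42
tcp_pos: [0.4601, 0.0311, 0.0474]
tool_rot: [[-0.972, -0.235, -0.005], [-0.235, 0.972, -0.001], [0.005, 0.0, -1.0]]
force: [-6.0, -1.6, 7.0]
grip_width: -0.0002
gripper_force: 4.1
```

Emit:
apply_moves --moves '[[[0, 0, 0, 0, 0, -0.2, 0], [0, 0, 0, 0, 0, -0.4, 0], [0, 0, 0, 0, 0, -0.6, 0], [0, 0, 0, 0, 0, -0.8, 0], [0, 0, 0, 0, 0, -0.8, 0], [0, 0, 0, 0, 0, -0.8, 0]]]'

```text
time_s: 12.92
tcp_pos: [0.4615, 0.0312, 0.0554]
tool_rot: [[-0.972, -0.235, -0.002], [-0.235, 0.972, -0.001], [0.002, -0.0, -1.0]]
force: [-0.5, -0.9, -0.4]
grip_width: 0.0003
gripper_force: 0.0
```

```bash
python3 - <<'E'
from h import *
S=robot.get_image("side");T=robot.get_image("top")
for k in("lip","pry_bar"):
    a=robot.spot_point(S,k);b=robot.spot_point(T,k)
    print(k,[(np.round(d["location"],1),round(d["p"],2)) for d in a[:3]],[(np.round(d["location"],1),round(d["p"],2)) for d in b[:3]])
o=robot.get_obs();print(o["force"],o["tcp_pos"])
E
```

```text
lip [(array([316.8, 163.1]), 0.58)] [(array([232.2, 117.8]), 0.84)]
pry_bar [(array([289.6, 190. ]), 0.93), (array([254.5, 271.7]), 0.89), (array([124.7, 197.6]), 0.77)] [(array([235.7, 153.1]), 0.77), (array([148.1, 275.5]), 0.62), (array([301.9, 222.7]), 0.59)]
[-1.23780899 -0.42480546  0.22472328] [0.46119619 0.03122412 0.05511158]
```

Contact force fell to zero well below the first contact height (0.055 against 0.072), so the foot is on the bolt. Retreating and verifying by image shift.

Emit:
apply_moves --moves '[[[0, 0, 0, 0, 0, -0.5, 0], [0, 0, 0, 0, 0, -2, 0], [0, 0, 0, 0, 0, -5, 0], [0, 0, 0, 0, 0, -8, 0], [0, 0, 0, 2, 0, -11, 0], [0, 0, 0, 4, 0, -13, 0], [0, 0, 0, 6, 0, -15, 0], [0, 0, 0, 6, 0, -15, 0], [0, 0, 0, 6, 0, -15, 0], [0, 0, 0, 6, 0, -15, 0]]]'

```text
time_s: 14.05
tcp_pos: [0.4037, 0.0173, 0.2052]
tool_rot: [[-0.972, -0.235, -0.003], [-0.235, 0.972, -0.001], [0.003, -0.0, -1.0]]
force: [-1.2, 0.0, 0.1]
grip_width: 0.0003
gripper_force: 0.0
```

```bash
python3 - <<'E'
from h import *
S=robot.get_image("side")
a=cv2.imread("pics/side0.png"); b=S["color"]
# shift of blue stripe (right part, at lip front) since the start
for (x0,y0,x1,y1) in((318,160,342,176),(296,155,342,176)):
    A=cv2.resize(a[y0:y1,x0:x1],None,fx=10,fy=10,interpolation=cv2.INTER_CUBIC)
    B=cv2.resize(b[y0-12:y1+6,x0-5:x1+5],None,fx=10,fy=10,interpolation=cv2.INTER_CUBIC)
    r=cv2.matchTemplate(B,A,cv2.TM_CCOEFF_NORMED); _,v,_,l=cv2.minMaxLoc(r); print("shift px",l[0]/10-5,l[1]/10-12,"score",v)
L=np.array([.655,.077,.11])
for d in(.007,.010,.0125,.016,.02): print(d,proj(S,L+[0,0,d])-proj(S,L))
o=robot.get_obs();print(o["force"],o["tcp_pos"],o["time_s"])
for d in robot.spot_point(S,"pry_bar"): print(np.round(d["location"],1),round(d["p"],2))
E
```

```text
shift px 0.5 -3.3000000000000007 score 0.9897387027740479
shift px 0.40000000000000036 -3.3000000000000007 score 0.9075324535369873
0.007 [ 0.10435719 -2.37121981]
0.01 [ 0.14925448 -3.39138294]
0.0125 [ 0.18674847 -4.24332701]
0.016 [ 0.23936201 -5.43881986]
0.02 [ 0.29966667 -6.80907155]
[-0.51570723 -0.75660804  0.01111106] [0.40359646 0.01735694 0.2048133 ] 14.1
[256.  272.2] 0.97
[290.  186.8] 0.7
[124.1 194.4] 0.56
```

The lip has moved 3.3 px in the image, which is 10 mm up: resting on the bolt with the arm clear. Handing in.

```bash
python3 -c "
from bench import robot
print(robot.job_done())"
```

```text
the job is handed in; nothing more can be done
None
```

I levered the foot up with the pry bar, and it now stands about 10 mm raised on its bolt by camera measurement, with the bar let go and the arm clear; I handed the job in at about 14 s, and no verdict was returned.

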